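# Set mould support bars at gauge spacing

### The job

On the mould plate, use the orange hooked spacer gauge to bring the two loose silver bars into an even row with the blue bolted rail: first the bar next to the rail, then the other one, drawing each bar squarely up until the gauge's thick leg just fills the gap to its neighbour, without shoving the neighbour out of place. Then stand the gauge back on its legs near the middle of the blue mat, and leave everything else on the bench undisturbed.

Things in the scene. Friction and masses are not known exactly. Their poses are not given: they have to be found in the camera images.
- plate: Dark steel mould clamp plate, fixed, flat on the bench: 200 (x) by 380 (y) by 20 mm thick; origin at the centre of its underside. The row runs along its y axis. Position and yaw vary.
- rail (a point): Foot centre of the blue rail bolted on the plate at its +y end (plate x = 0, y = +160, z = +20 mm): 140 (x) by 26 (y) by 36 mm high, axes as the plate's, two low bolt heads (5 mm) on top.
- bar_1: Loose silver bar next to the blue rail, standing on the plate: 140 (x, its length) by 26 (y) by 36 mm high, 0.5 to 0.75 kg; origin at the centre of its underside, y axis roughly towards the rail. Starts 50 to 68 mm of open gap from the rail, slightly askew. It slides on the plate when pushed with some newtons.
- bar_2: The second loose bar, the same as bar_1, farther from the rail (starts over 50 mm of gap from bar_1); origin at the centre of its underside, y axis roughly towards bar_1.
- gauge: Orange hooked spacer gauge, an upside-down U, 80 (x) by 70 mm (y), 0.3 kg, standing on its legs on the mat. Origin at foot level on the slot's middle line. Slot 28 mm wide, 34 deep, flared to 40 mm over the lowest 12 mm: it drops over a bar and rests on its top, feet 2 mm above the plate. Orange bridge top at z = 48 mm. At the start its y axis points within 45 degrees of the plate's y axis.
- spacer (a point): Centre of the gauge's thick leg (gauge y = +29, z = +17 mm), which spans gauge y = +14 to +44 mm. It belongs in the gap, on the rail side of the bar. With it against the neighbour and the hook leg against the bar the gap is 32 mm.
- hook (a point): Centre of the gauge's thin hook leg (gauge y = -20, z = +17 mm), which spans gauge y = -26 to -14 mm and pulls the bar's far side towards the rail.
- grip (a point): Centre of the black grip block on top of the gauge (gauge y = +9, z = +71 mm): 70 (x) by 30 (y) mm, from z = 48 to 94 mm. Take it from above across its 30 mm.
- mat: Blue rubber mat, fixed on the bench, 200 (x) by 180 (y) by 3 mm thick, origin at the centre of its underside: the gauge's parking place. Position varies.
- bush: Brass flanged bush, 34 mm across, 30 mm high, standing loose on the plate near its -y end. Origin at its foot. Leave alone.
- locating_ring: Steel ring, 100 mm across, 15 mm thick, lying loose on the bench. Leave alone.
- tape_measure: Yellow tape measure, 70 by 35 by 60 mm, loose on the bench. Leave alone.
- screwdriver: Screwdriver lying loose on the bench left of the plate. Leave alone.
- guide_pillar: Steel guide pillar, 44 mm foot, 30 mm shaft, 115 mm tall, standing loose behind the plate. Leave alone.
There are look-alikes about, which are no part of the job. What is shaped like the gauge but white or yellow is not meant.

How it is judged:
On the way, in this order (a step that is already met when the one before it is completed fails the run):
1. the gauge's thick leg stands down between the rail and bar_1, and their gap is 28 to 36 mm (y of bar_1 in the frame of plate between 0.098 and 0.106 m and y of spacer in the frame of bar_1 between 0.022 and 0.036 m and z of spacer in the frame of bar_1 between 0.005 and 0.032 m and x of spacer in the frame of bar_1 between -0.06 and 0.06 m), for 0.2 s.
2. the gauge's thick leg stands down between bar_1 and bar_2, and their gap is 28 to 36 mm (y of bar_2 in the frame of bar_1 between -0.062 and -0.054 m and y of spacer in the frame of bar_2 between 0.022 and 0.036 m and z of spacer in the frame of bar_2 between 0.005 and 0.032 m and x of spacer in the frame of bar_2 between -0.06 and 0.06 m), for 0.2 s.
At the end, for the whole second after the job is handed in: Both gaps (rail to bar_1, bar_1 to bar_2) are 28 to 36 mm; both bars stand flat on the plate, square to the rail within 4 degrees and within 30 mm of the rail's middle lengthwise; the gauge stands upright on the mat with its origin within 60 mm of the mat's centre; all at rest (y of bar_1 in the frame of plate between 0.098 and 0.106 m and y of bar_2 in the frame of bar_1 between -0.062 and -0.054 m and x of bar_1 in the frame of plate between -0.03 and 0.03 m and z of bar_1 in the frame of plate between 0.015 and 0.025 m and angle between the x axis of each of bar_1, bar_2 and the x axis of plate, either way round below 0.07 rad and angle between each of bar_1, bar_2's own z axis and vertical below 0.06 rad and linear speed of each of bar_1, bar_2, gauge below 0.02 m/s and x of bar_2 in the frame of plate between -0.03 and 0.03 m and z of bar_2 in the frame of plate between 0.015 and 0.025 m and horizontal distance between gauge and mat below 0.06 m and z of gauge in the frame of mat between -0.002 and 0.01 m and angle between gauge's own z axis and vertical below 0.1 rad); the robot touches nothing.
It fails at once if the bush is moved by more than 30 mm (distance of bush from where it was at the start of the episode above 0.03 m).
It fails at once if the locating ring is moved by more than 30 mm (distance of locating_ring from where it was at the start of the episode above 0.03 m).
It fails at once if the tape measure is moved by more than 30 mm (distance of tape_measure from where it was at the start of the episode above 0.03 m).
It fails at once if the screwdriver is moved by more than 30 mm (distance of screwdriver from where it was at the start of the episode above 0.03 m).
It fails at once if the guide pillar is moved by more than 30 mm (distance of guide_pillar from where it was at the start of the episode above 0.03 m).
It also fails if it takes over 51 s, if anything falls off the work surface, if the arm or the gripper's body presses on something with over 40 N, if the wrist force passes 120 N, or if a joint passes its speed limit or range.

### The arm

A 7-joint arm with a two-finger parallel gripper is mounted at the origin on the work surface. World frame = base frame: x ahead of the robot, y to its left, z up, the work surface at z = 0. Lengths are in m, angles in rad, forces in N, time in s.
With the tool pointing down it reaches from about 0.4 to 0.85 m from the base axis. Payload 4.5 kg.
Tool frame: the origin (TCP) lies between the finger pads; the fingertips stand tcp_to_tips ahead of it and the grasp point (between the pads) lies 8 mm behind it (tcp_to_tips is the distance from the TCP to the fingertips, in m); z points along the fingers, y is the line along which they close (so a half turn about z gives the same grasp; the last joint's range is limited). The gripper opens to 85 mm and grips with 20 to 120 N. Pads are 22 mm wide; open, the fingers measure 114 mm over their backs; the gripper's body (76 mm by 85 mm) begins 54 mm behind the grasp point. The pads swing forward as they close: fully open they stand 13 mm farther back than shut.
Start: joints at [1.213, 0.689, -0.195, 1.565, 0.157, 0.902, -0.215], TCP at [0.239, -0.578, 0.242] pointing down, gripper open.
Joint ranges: [-3.01, 3.01], [-0.46, 2.08], [-1.47, 1.51], [0.13, 2.56], [-1, 4.14], [0.04, 2.09], [-2.66, 2.66]. Speed limits (rad/s): [2.57, 2.57, 3.14, 3.14, 3.14, 3.14, 3.14].

### API

Orientations are given as a unit quaternion [w, x, y, z].
In Python, from workcell import get_obs, read_camera, camera_info, sign_off, tcp_to_tips gives the robot as it stands.
- The arm moves only by the tool servo_tool, never from a script. Its argument "targets" is a list of rows, each a list of 7 numbers: the shift along the tool's x, y, z in units of 0.3 m (1.0 is 0.3 m), then the turn, a rotation vector about the tool's x, y, z in units of 90 degrees (1.0 is 90 degrees), then the opening, from -1 (shut) to 1 (fully open). In form: [[tx, ty, tz, ax, ay, az, hand], ...]. A call has exactly 8 rows; each row is the pose to reach, as a shift and turn from the pose commanded when the call began, along the tool's axes at that moment; what a row does not reach only later rows make up. A row lasts 1/12 s, in which the tool goes at most 41.7 mm and 7.16 degrees, less where a joint would pass 70% of its speed; a pose out of reach is approached as far as the arm can. A call with a number of a shift or a turn outside -1 to 1 is refused whole. A call with a gripper value outside its range is refused whole. The fingers move at their own pace and stop on an object; "grip_force" is the grip in N (left out, the last holds). Time passes only in rows, so rows that repeat a pose let the fingers close, or fill a call up. It gives the time, the measured TCP pose, the force, the opening and the grip force at its end, in the units of the state.
- get_obs(): the state, without advancing time (a new reading comes with each control period).
- read_camera(name): name is "scene" or "top" or "wrist"; returns the picture (384x512x3 uint8, red, green, blue); there is no depth.
- camera_info(name): a dict with "fx", "fy", "cx", "cy" (pixels), "T" (4x4, takes a point from camera to world coordinates); the wrist camera has in their place "mount" (4x4, takes a point from camera to tool coordinates, whose origin is the TCP and whose axes are the flange's). Camera axes: x right, y down, z forward; pixel columns grow to the right and rows downward; lengths in m; the calibration is good to about 2 mm. A picture is of the moment at which its call begins: read the wrist's pose just before it. camera_info takes no time and is no camera call.
- sign_off(): hands the job in; it is judged then, once.
The state is a dict: "clock": time; "joint_pos": joint angles; "qd": joint speeds; "joint_torque": joint torques, N m; "tcp_pos": TCP position; "tcp_rot": TCP orientation; "contact_force": force on the tool from outside, world axes, zero at the start; "ft_torque": the same for the moment, N m; "grip_width": finger opening in m; "gripper_force": force on a finger pad.
Only numpy, scipy, OpenCV 4.12 (cv2) and the standard library are available. Lean on these libraries where they do the work, as an engineer would, in place of code of your own. Each camera call takes 0.05 s, during which the arm holds its last target. There are 200 camera calls.

## Working session

There is one attempt and no reset: what is moved stays moved. The work goes in short steps, Python scripts to look and compute and a tool call to move; the robot and the scene stay as the last step left them, time stands still between calls to the robot, and variables do not carry over. Pictures are saved under pics/ and viewed, at most 10 in all, crops included, and the job is handed in when it is done.

Besides the shell and the picture viewer there is one more tool, called as a command line: name --pt "numbers of a row" for each row, then --argument value for the rest. servo_tool: Moves the arm, as the interface text tells. Its arguments: {"type":"object","properties":{"targets":{"type":"array","items":{"type":"array","items":{"type":"number"}}},"grip_force":{"type":"number"}},"required":["targets"]}

```bash
mkdir -p pics; ls
python3 - <<'E'
from workcell import *
import cv2,numpy as np
print(get_obs()); print(tcp_to_tips if not callable(tcp_to_tips) else tcp_to_tips())
for n in("scene","top","wrist"):
    i=camera_info(n);print(n,{k:np.round(v,4).tolist() for k,v in i.items()})
    im=read_camera(n);cv2.imwrite(f"pics/{n}0.png",im[:,:,::-1])
E
```

```text
pics
{'clock': 0.0, 'joint_pos': array([ 1.21283587,  0.68999975, -0.19448046,  1.56640333,  0.15729773,
        0.90248399, -0.215067  ]), 'qd': array([-0.00131072, -0.00016075,  0.00081601, -0.00100484,  0.00098077,
       -0.00183965,  0.00070921]), 'joint_torque': array([ 1.40015785e-03, -5.39600265e+01, -1.26650054e+00, -1.58539706e+01,
        9.03449196e-03,  9.46472632e-03,  3.81398635e-06]), 'tcp_pos': array([ 0.23832143, -0.57706807,  0.24145754]), 'tcp_rot': array([-9.15784130e-04,  9.80866804e-01,  1.94677695e-01, -2.61581124e-04]), 'contact_force': array([-0.06172211, -0.46277537,  0.12656508]), 'ft_torque': array([ 0.04455471, -0.00155581, -0.01613005]), 'gripper_force': 0.0, 'grip_width': 0.08542725256814739}
0.011
scene {'fx': 367.2083, 'fy': 367.2083, 'cx': 255.4465, 'cy': 189.5083, 'T': [[-0.8204, 0.3301, -0.4669, 1.0164], [0.5717, 0.4872, -0.6601, 0.6254], [0.0096, -0.8085, -0.5884, 0.6576], [0.0, 0.0, 0.0, 1.0]]}
top {'fx': 455.7821, 'fy': 455.7821, 'cx': 255.7889, 'cy': 190.5383, 'T': [[-0.0329, -0.9757, 0.2166, 0.2966], [-0.9995, 0.0317, -0.009, -0.0295], [0.002, -0.2168, -0.9762, 1.2739], [0.0, 0.0, 0.0, 1.0]]}
wrist {'fx': 279.0635, 'fy': 279.0635, 'cx': 254.9112, 'cy': 189.0031, 'mount': [[-0.0014, -0.9607, -0.2774, 0.0703], [1.0, -0.0014, -0.0005, -0.0002], [0.0001, -0.2774, 0.9607, -0.1303], [0.0, 0.0, 0.0, 1.0]]}
```

View pics/top0.png

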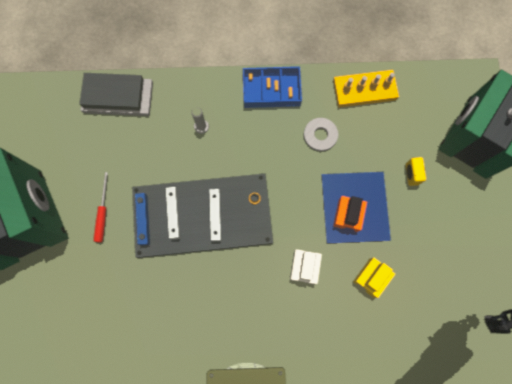

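View pics/scene0.png

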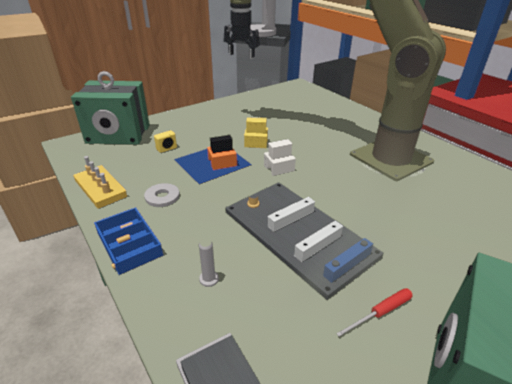

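Top view: rail (142,218), bar_1 (172,212), bar_2 (215,215), bush (255,198), orange gauge (352,213) on the mat (356,207). The white (306,267) and yellow (376,278) ones are decoys, the ring is at (321,134) and the pillar at (202,122). The scene view agrees: grip block (221,144), bars (292,213) and (319,240).

```bash
cat > h.py <<'E'
from workcell import *
import cv2,numpy as np
from scipy.spatial.transform import Rotation as R
def rot(o): q=o["tcp_rot"]; return R.from_quat([q[1],q[2],q[3],q[0]]).as_matrix()
def snap(n):
    o=get_obs(); i=camera_info(n); im=read_camera(n)
    if n=="wrist":
        T=np.eye(4);T[:3,:3]=rot(o);T[:3,3]=o["tcp_pos"];i["T"]=T@i["mount"]
    return im,i
def ray(i,p):
    p=np.atleast_2d(np.array(p,float)); T=i["T"]
    d=np.c_[(p[:,0]-i["cx"])/i["fx"],(p[:,1]-i["cy"])/i["fy"],np.ones(len(p))]@T[:3,:3].T
    return T[:3,3],d
def onz(i,p,z):
    c,d=ray(i,p); return c+d*((z-c[2])/d[:,2])[:,None]
def proj(i,X):
    T=i["T"];q=(np.atleast_2d(X)-T[:3,3])@T[:3,:3]; return np.c_[q[:,0]/q[:,2]*i["fx"]+i["cx"],q[:,1]/q[:,2]*i["fy"]+i["cy"]]
def tri(i1,p1,i2,p2):
    A=np.zeros((3,3));b=np.zeros(3)
    for i,p in((i1,p1),(i2,p2)):
        c,d=ray(i,p);d=d[0]/np.linalg.norm(d[0]);M=np.eye(3)-np.outer(d,d);A+=M;b+=M@c
    return np.linalg.solve(A,b)
def masks(im):
    h=cv2.cvtColor(im,cv2.COLOR_RGB2HSV);H,S,V=cv2.split(h)
    return {"orange":((H<14)&(H>3)&(S>170)&(V>110)),"black":((V<45)),
     "silver":((S<40)&(V>140)),"blue":((H>100)&(H<125)&(S>90))}
def blobs(m,amin=60):
    m=cv2.morphologyEx(m.astype(np.uint8)*255,cv2.MORPH_OPEN,np.ones((2,2)))
    cs,_=cv2.findContours(m,cv2.RETR_EXTERNAL,cv2.CHAIN_APPROX_NONE)
    return [c for c in cs if cv2.contourArea(c)>amin]
def wrect(i,c,z):
    """min-area rectangle of a contour cast on plane z: centre, (long,short), yaw of the long side"""
    w=onz(i,c.reshape(-1,2),z)[:,:2]
    r=cv2.minAreaRect((w*1000).astype(np.float32)); b=cv2.boxPoints(r)/1000
    e=[b[1]-b[0],b[2]-b[1]];l=[np.linalg.norm(x) for x in e];k=int(np.argmax(l))
    y=np.degrees(np.arctan2(e[k][1],e[k][0])); y=(y+90)%180-90
    return np.round(b.mean(0),4),np.round([l[k],l[1-k]],4),round(y,1)
E
python3 - <<'E'
from h import *
for n in("top","scene"):
    im,i=snap(n);m=masks(im)
    for k,z in(("orange",.051),("black",.097),("silver",.056),("blue",.05)):
        for c in blobs(m[k]):
            b=cv2.boundingRect(c); 
            if cv2.contourArea(c)<6000: print(n,k,b,cv2.contourArea(c),*wrect(i,c,z))
E
```

```text
top black (487, 318, 24, 16) 169.5 [ 0.195  -0.6316] [0.0544 0.0358] 88.1
top black (0, 237, 40, 21) 510.0 [0.4245 0.5752] [0.1047 0.0482] 77.1
top black (457, 138, 48, 30) 723.0 [ 0.6425 -0.6483] [0.1192 0.0624] -59.1
top silver (292, 250, 30, 35) 782.0 [ 0.355  -0.1683] [0.0818 0.0725] -12.2
top silver (210, 189, 12, 53) 487.0 [0.5033 0.07  ] [0.1429 0.0281] 1.0
top silver (167, 187, 13, 53) 479.5 [0.5128 0.1858] [0.1424 0.0283] 4.1
top silver (305, 118, 35, 33) 841.5 [ 0.7235 -0.2318] [0.0968 0.0935] 41.0
top silver (141, 80, 12, 34) 228.0 [0.8535 0.2628] [0.1029 0.0227] -4.9
top blue (136, 194, 13, 52) 458.0 [0.4985 0.2691] [0.1418 0.0297] 3.7
top blue (323, 173, 68, 71) 4100.0 [ 0.512 -0.313] [0.1887 0.1703] 0.6
top blue (244, 68, 59, 40) 2100.0 [ 0.8733 -0.0999] [0.1667 0.1205] 89.8
scene orange (210, 153, 27, 17) 266.5 [ 0.5298 -0.2402] [0.0977 0.0826] 60.8
scene orange (497, 39, 15, 9) 63.0 [-1.706  -0.4798] [0.2286 0.0786] 25.7
scene orange (445, 39, 27, 27) 460.5 [-1.2632 -0.5241] [0.5756 0.1462] 31.7
scene orange (300, 5, 86, 39) 1369.5 [-1.2487 -1.5266] [1.286  0.4634] -8
[... 421 characters left out ...]
5 -0.33  ] [0.2696 0.1015] 25.5
scene silver (485, 46, 27, 34) 628.5 [-1.2679 -0.2823] [0.6634 0.1113] 23.0
scene silver (351, 37, 25, 23) 327.5 [-0.8232 -0.8705] [0.4949 0.1337] 40.8
scene silver (252, 25, 19, 8) 67.5 [-0.5881 -1.6056] [0.2099 0.1223] 57.7
scene blue (327, 243, 46, 30) 320.5 [0.501  0.2711] [0.1369 0.0247] 4.1
scene blue (96, 209, 68, 66) 2638.0 [ 0.8947 -0.0641] [0.2001 0.1105] 90.0
scene blue (176, 151, 75, 34) 908.5 [ 0.5623 -0.248 ] [0.1823 0.1631] 0.5
scene blue (340, 35, 13, 25) 193.0 [-0.7781 -0.9698] [0.5572 0.0619] 41.5
scene blue (457, 0, 54, 100) 1907.0 [-2.0079 -0.7039] [3.0743 0.2017] 25.6
scene blue (288, 0, 16, 81) 704.0 [-0.8655 -1.5374] [2.2671 0.0874] 49.5
```

```bash
cat >> h.py <<'E'
def rel(pos,yaw=None,o=None):
    """servo numbers (shift/0.3, turn/90deg) to bring TCP to pos with tool y along world heading yaw (deg, mod 180), tool down"""
    o=o or get_obs();r=rot(o);t=r.T@(np.array(pos)-o["tcp_pos"])/.3;a=np.zeros(3)
    if yaw is not None:
        best=None
        for y in(yaw,yaw+180):
            y=np.radians(y);Y=np.array([np.cos(y),np.sin(y),0]);Z=np.array([0,0,-1.]);G=np.c_[np.cross(Y,Z),Y,Z]
            v=R.from_matrix(r.T@G).as_rotvec()
            if best is None or np.linalg.norm(v)<np.linalg.norm(best):best=v
        a=best/(np.pi/2)
    print("rel",np.round(t,4),np.round(a,4))
E
python3 -c "
from h import *
rel([.47,-.31,.28],-86)"
```

```text
rel [ 1.0534 -0.5292 -0.1266] [-5.00e-04  1.00e-04  2.05e-01]
```

servo_tool --pt "0.13 -0.07 -0.02 0 0 0.07 1" --pt "0.26 -0.13 -0.03 0 0 0.14 1" --pt "0.39 -0.2 -0.05 0 0 0.205 1" --pt "0.52 -0.26 -0.06 0 0 0.205 1" --pt "0.65 -0.33 -0.08 0 0 0.205 1" --pt "0.78 -0.39 -0.09 0 0 0.205 1" --pt "0.9 -0.45 -0.11 0 0 0.205 1" --pt "0.99 -0.5 -0.12 0 0 0.205 1"

```text
clock: 0.92
tcp_pos: [0.4562, -0.3252, 0.2785]
tcp_rot: [0.0, 0.999, 0.035, 0.0]
contact_force: [1.4, -1.3, -0.2]
grip_width: 0.0856
gripper_force: 0.0
```

Run:
```python
from h import *
o=get_obs();print(o["tcp_pos"],np.abs(o["qd"]).max(),o["joint_pos"])
im,i=snap("wrist");cv2.imwrite("pics/w1.png",im[:,:,::-1]);np.save("w1T.npy",i["T"])
```

```text
[ 0.45618047 -0.32515218  0.27851652] 0.9017282898359499 [ 0.5859      0.55488179 -0.08015779  1.72384649  0.05553208  0.86451554
 -1.01931937]
```

View pics/w1.png

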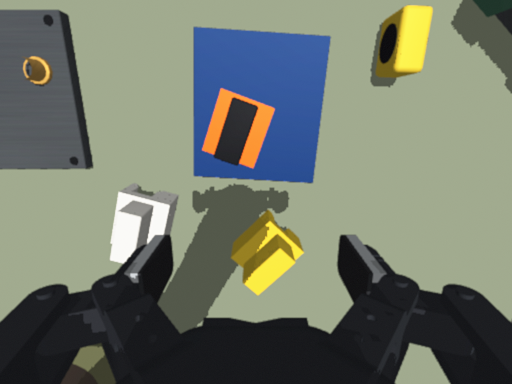

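The gauge is at (238,128), turned about 15° on the mat. The decoys are below it at (143,225) and (267,250). I'll measure again now the arm is settled.

```bash
cat >> h.py <<'E'
def gauge(im,i,show=True):
    m=masks(im); h=cv2.cvtColor(im,cv2.COLOR_RGB2HSV)
    c=max(blobs(m["orange"]),key=cv2.contourArea); hull=cv2.convexHull(c)
    f=np.zeros(im.shape[:2],np.uint8);cv2.drawContours(f,[hull],-1,255,-1);f=cv2.erode(f,np.ones((3,3)))
    g=max(blobs((h[:,:,2]<70)&(f>0)),key=cv2.contourArea)
    return hull,g
E
python3 - <<'E'
from h import *
im,i=snap("wrist"); o=get_obs();print(o["tcp_pos"],np.abs(o["qd"]).max())
hull,g=gauge(im,i)
print(wrect(i,hull,.051)); print(wrect(i,g,.097)); 
c=max([c for c in blobs(masks(im)["blue"]) ],key=cv2.contourArea); print("mat",wrect(i,c,.003),cv2.boundingRect(c))
np.savez("w1.npz",c=cv2.minAreaRect(hull)[0],T=i["T"])
cv2.imwrite("pics/w1b.png",im[:,:,::-1])
rel([.44,-.25,.28])
E
```

```text
[ 0.46194735 -0.31831821  0.27896035] 0.10444934821262478Traceback (most recent call last):
  File "<stdin>", line 3, in <module>
  File "h.py", line 51, in gauge
    c=max(blobs(m["orange"]),key=cv2.contourArea); hull=cv2.convexHull(c)
ValueError: max() iterable argument is empty
```

```bash
sed -i 's/(H<14)&(H>3)&(S>170)/((H<16)|(H>174))\&(S>150)/' h.py
python3 - <<'E'
from h import *
im=cv2.imread("pics/w1.png");print(cv2.cvtColor(im,cv2.COLOR_BGR2HSV)[[120,150],[262,212]])
im,i=snap("wrist"); o=get_obs();print(o["tcp_pos"],np.abs(o["qd"]).max())
hull,g=gauge(im,i)
print(wrect(i,hull,.051)); print(wrect(i,g,.097)); 
c=max([c for c in blobs(masks(im)["blue"]) ],key=cv2.contourArea); print("mat",wrect(i,c,.003),cv2.boundingRect(c))
np.savez("w1.npz",h=hull,g=g,T=i["T"])
cv2.imwrite("pics/w1b.png",im[:,:,::-1])
rel([.40,-.25,.28])
E
```

```text
[[ 15 198 253]
 [ 14 206 253]]
[ 0.45847993 -0.32244618  0.27852387] 0.08538511041615378Traceback (most recent call last):
  File "<stdin>", line 4, in <module>
  File "h.py", line 53, in gauge
    g=max(blobs((h[:,:,2]<70)&(f>0)),key=cv2.contourArea)
ValueError: max() iterable argument is empty
```

```bash
sed -i 's/H<16/H<20/' h.py
python3 - <<'E'
from h import *
im,i=snap("wrist"); o=get_obs();print(o["tcp_pos"],np.abs(o["qd"]).max())
hull,g=gauge(im,i)
print(wrect(i,hull,.051)); print(wrect(i,g,.097)); print(cv2.minAreaRect(hull),cv2.minAreaRect(g))
c=max([c for c in blobs(masks(im)["blue"]) ],key=cv2.contourArea); print("mat",wrect(i,c,.003),cv2.boundingRect(c))
np.savez("w1.npz",h=hull,g=g,T=i["T"])
cv2.imwrite("pics/w1b.png",im[:,:,::-1])
rel([.40,-.25,.28])
E
```

```text
[ 0.45597035 -0.32531281  0.27820109] 0.053588177674897784
(array([ 0.4985, -0.3011], dtype=float32), array([0.0795, 0.0693], dtype=float32), np.float32(-15.9))
(array([ 0.5003, -0.3015], dtype=float32), array([0.064 , 0.0272], dtype=float32), np.float32(-15.7))
((240.73358154296875, 131.357666015625), (56.47303771972656, 64.07682800292969), 19.98310661315918) ((239.8500213623047, 133.45001220703125), (25.2982177734375, 59.134586334228516), 18.434947967529297)
mat (array([ 0.5228, -0.3249], dtype=float32), array([0.1986, 0.1784], dtype=float32), np.float32(0.5)) (197, 31, 137, 155)
rel [-0.1676 -0.2641 -0.006 ] [0. 0. 0.]
```

```bash
python3 -c "
from h import *
rel([.4995,-.3012,.20],-105.9)"
```

```text
rel [ 0.1506 -0.0694  0.2607] [-1.000e-04 -1.000e-04  2.236e-01]
```

servo_tool --pt "0.05 -0.02 0.09 0 0 0.07 1" --pt "0.1 -0.05 0.18 0 0 0.14 1" --pt "0.15 -0.07 0.26 0 0 0.2236 1" --pt "0.15 -0.07 0.26 0 0 0.2236 1" --pt "0.15 -0.07 0.26 0 0 0.2236 1" --pt "0.15 -0.07 0.26 0 0 0.2236 1" --pt "0.15 -0.07 0.26 0 0 0.2236 1" --pt "0.15 -0.07 0.26 0 0 0.2236 1"

```text
clock: 1.78
tcp_pos: [0.4978, -0.3045, 0.2017]
tcp_rot: [0.001, 0.99, -0.141, 0.001]
contact_force: [-0.6, -0.6, 0.9]
grip_width: 0.085
gripper_force: 0.0
```

Run:
```python
from h import *
im,i=snap("wrist"); o=get_obs();print(o["tcp_pos"],np.abs(o["qd"]).max())
cv2.imwrite("pics/w2.png",im[:,:,::-1])
hull,g=gauge(im,i)
print(wrect(i,hull,.051)); print(wrect(i,g,.097)); 
w=np.load("w1.npz");i1=dict(i,T=w["T"])
# corners triangulated: order corners of the rects by world angle
def cor(i,c,z):
    b=cv2.boxPoints(cv2.minAreaRect(c));p=onz(i,b,z)[:,:2];q=p-p.mean(0);a=np.degrees(np.arctan2(q[:,1],q[:,0]))%360;return b[np.argsort(a)]
for c1,c2,z in((w["h"],hull,.051),(w["g"],g,.097)):
    A,B=cor(i1,c1,z),cor(i,c2,z)
    print(np.round([tri(i1,a,i,b) for a,b in zip(A,B)],4))
rel([.4995,-.3012,.075],-105.9)
```

```text
[ 0.49795405 -0.30417302  0.2014886 ] 0.007140318286977807
(array([ 0.5006, -0.3011], dtype=float32), array([0.0829, 0.0701], dtype=float32), np.float32(-16.3))
(array([ 0.507 , -0.3029], dtype=float32), array([0.0603, 0.0279], dtype=float32), np.float32(-16.1))
[[ 0.5479 -0.2743  0.0144]
 [ 0.4703 -0.2532  0.0483]
 [ 0.4503 -0.3239  0.0497]
 [ 0.5284 -0.3466  0.0282]]
[[ 0.5356 -0.2942  0.0598]
 [ 0.4651 -0.2734  0.0518]
 [ 0.4571 -0.3056  0.0532]
 [ 0.5285 -0.3237  0.0659]]
rel [ 0.0013 -0.0114  0.4216] [ 0.0006 -0.0013 -0.0033]
```

Bridge-top near corners triangulate to z≈0.049, against 0.051 expected, so the heights agree. I'll go down to grasp.

servo_tool --pt "0.0 -0.011 0.12 0 0 0 1" --pt "0.0 -0.011 0.24 0 0 0 1" --pt "0.0 -0.011 0.36 0 0 0 1" --pt "0.0 -0.011 0.42 0 0 0 1" --pt "0.0 -0.011 0.42 0 0 0 1" --pt "0.0 -0.011 0.42 0 0 0 0" --pt "0.0 -0.011 0.42 0 0 0 -1" --pt "0.0 -0.011 0.42 0 0 0 -1" --grip_force 80

```text
clock: 2.5
tcp_pos: [0.5005, -0.3006, 0.0762]
tcp_rot: [0.001, 0.99, -0.14, 0.002]
contact_force: [-0.2, -0.7, 1.2]
grip_width: 0.0512
gripper_force: 0.0
```

servo_tool --pt "0 0 0 0 0 0 -1" --pt "0 0 0 0 0 0 -1" --pt "0 0 0 0 0 0 -1" --pt "0 0 0 0 0 0 -1" --pt "0 0 -0.05 0 0 0 -1" --pt "0 0 -0.15 0 0 0 -1" --pt "0 0 -0.28 0 0 0 -1" --pt "0 0 -0.38 0 0 0 -1"

```text
clock: 3.17
tcp_pos: [0.4991, -0.2995, 0.1902]
tcp_rot: [0.0, 0.99, -0.14, 0.0]
contact_force: [0.6, -1.0, -2.7]
grip_width: 0.0288
gripper_force: 79.4
```

Run:
```python
from h import *
o=get_obs();print(o["tcp_pos"],o["grip_width"],o["gripper_force"],o["contact_force"])
rel([.45,.10,.25],-86)
```

```text
[ 0.49908284 -0.29948541  0.19016831] 0.028821690480042173 79.41217303276062 [ 0.56299439 -0.96917035 -2.71020647]
rel [-0.527  -1.2338 -0.1998] [ 1.000e-04 -1.000e-04 -2.236e-01]
```

Run:
```python
from h import *
rel([.41,.0,.28],-86);rel([.41,.17,.28],-86)
```

```text
rel [-0.5624 -0.8765 -0.2997] [ 1.000e-04 -1.000e-04 -2.236e-01]
rel [-0.7198 -1.4209 -0.2998] [ 1.000e-04 -1.000e-04 -2.236e-01]
```

servo_tool --pt "-0.04 -0.08 -0.08 0 0 -0.06 -1" --pt "-0.1 -0.19 -0.16 0 0 -0.12 -1" --pt "-0.16 -0.31 -0.23 0 0 -0.18 -1" --pt "-0.22 -0.43 -0.3 0 0 -0.2236 -1" --pt "-0.28 -0.55 -0.3 0 0 -0.2236 -1" --pt "-0.34 -0.67 -0.3 0 0 -0.2236 -1" --pt "-0.4 -0.79 -0.3 0 0 -0.2236 -1" --pt "-0.46 -0.91 -0.3 0 0 -0.2236 -1"

```text
clock: 3.83
tcp_pos: [0.442, -0.001, 0.2786]
tcp_rot: [0.0, 0.999, 0.035, 0.0]
contact_force: [1.8, 1.2, -1.8]
grip_width: 0.0289
gripper_force: 79.9
```

Run:
```python
from h import *
print(get_obs()["tcp_pos"])
rel([.41,.17,.28],-86)
```

```text
[ 0.44203057 -0.00104428  0.27856831]
rel [-0.0671 -0.5762 -0.0049] [ 0.0001 -0.0003 -0.0004]
```

servo_tool --pt "-0.01 -0.12 0 0 0 0 -1" --pt "-0.03 -0.24 0 0 0 0 -1" --pt "-0.05 -0.36 0 0 0 0 -1" --pt "-0.067 -0.46 0 0 0 0 -1" --pt "-0.067 -0.54 0 0 0 0 -1" --pt "-0.067 -0.54 0 0 0 0 -1" --pt "-0.067 -0.54 0 0 0 0 -1" --pt "-0.067 -0.54 0 0 0 0 -1"

```text
clock: 4.5
tcp_pos: [0.4115, 0.1566, 0.2781]
tcp_rot: [0.001, 0.999, 0.035, -0.0]
contact_force: [-0.9, -1.0, -3.3]
grip_width: 0.0287
gripper_force: 79.9
```

```bash
cat >> h.py <<'E'
def row(im,i,z=.056):
    """rail and bars: centre, size, yaw, ordered by falling y; then bar poses in the rail's frame"""
    m=masks(im);out=[]
    for k in("blue","silver"):
        for c in blobs(m[k],150):
            p,s,y=wrect(i,c,z)
            if .12<s[0]<.16 and .02<s[1]<.045 and abs(y)<30: out.append((p,s,y))
    out.sort(key=lambda a:-a[0][1])
    for a in out:print(*a)
    return out
E
python3 - <<'E'
from h import *
im,i=snap("wrist"); o=get_obs();print(o["tcp_pos"],np.abs(o["qd"]).max())
cv2.imwrite("pics/w3.png",im[:,:,::-1])
row(im,i)
E
```

```text
[0.41169066 0.15609898 0.27807423] 0.012632150798295412
[0.501 0.265] [0.1389 0.0338] 4.0
[0.5152 0.186 ] [0.1392 0.0277] 4.2
[0.5054 0.0703] [0.1408 0.0275] 0.9
```

View pics/w3.png

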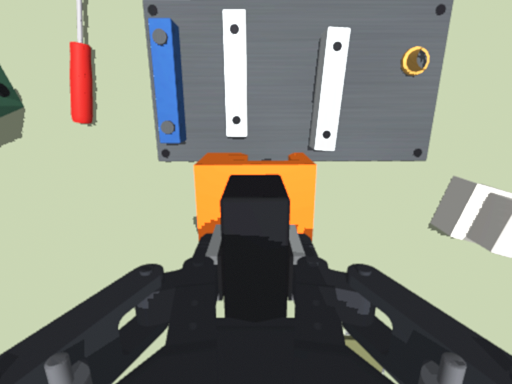

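Rail is around (167,80), bar_1 (235,73), bar_2 (331,90), with the gauge held straight at (255,200). The top view agrees with these positions. I'll check heights by triangulation and work out the approach over bar_1.

Run:
```python
from h import *
im,i=snap("wrist");t,j=snap("top")
def cen(im):
    return sorted([cv2.minAreaRect(c)[0] for k in("blue","silver") for c in blobs(masks(im)[k],150) if max(cv2.minAreaRect(c)[1])>3*min(cv2.minAreaRect(c)[1])])
A,B=cen(im),cen(t); B=[b for b in B if 150<b[1]<300]
print(len(A),len(B))
for b in B:
  for a in A:
    X=tri(i,a,j,b)
    if np.linalg.norm(proj(i,X)-a)<4 and .02<X[2]<.09: print(np.round(a,0),np.round(b,0),np.round(X,4))
rel([.5135,.195,.17],-85.8)
```

```text
4 2
[333.  89.] [216. 215.] [0.5067 0.0698 0.0519]
rel [ 0.3466 -0.1071  0.3601] [ 0.0006  0.0002 -0.0039]
```

servo_tool --pt "0.09 -0.027 0.09 0 0 0 -1" --pt "0.18 -0.054 0.18 0 0 0 -1" --pt "0.27 -0.08 0.27 0 0 0 -1" --pt "0.346 -0.107 0.36 0 0 0 -1" --pt "0.346 -0.107 0.36 0 0 0 -1" --pt "0.346 -0.107 0.36 0 0 0 -1" --pt "0.346 -0.107 0.36 0 0 0 -1" --pt "0.346 -0.107 0.36 0 0 0 -1"

```text
clock: 5.32
tcp_pos: [0.5129, 0.196, 0.1713]
tcp_rot: [0.0, 0.999, 0.034, 0.0]
contact_force: [0.9, -0.5, -3.1]
grip_width: 0.0289
gripper_force: 79.7
```

Run:
```python
from h import *
im,i=snap("wrist"); o=get_obs();print(o["tcp_pos"],o["contact_force"])
cv2.imwrite("pics/w4.png",im[:,:,::-1])
rel([.5135,.195,.125],-85.8);rel([.5135,.195,.097],-85.8)
```

```text
[0.51300383 0.19626454 0.17161131] [ 0.1880708   0.09343218 -2.93392969]
rel [0.0011 0.0044 0.1554] [-0.0002 -0.001  -0.0027]
rel [0.001  0.0044 0.2487] [-0.0002 -0.001  -0.0027]
```

View pics/w4.png

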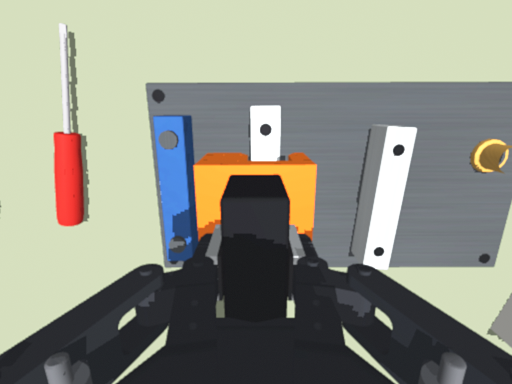

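Gauge front edge spans columns 195–315. Bar_1's end is centred at column 265, about 8.7 mm right of the TCP line, so it sits under the slot as planned. Descending.

servo_tool --pt "0 0.002 0.06 0 0 0 -1" --pt "0 0.002 0.11 0 0 0 -1" --pt "0 0.002 0.15 0 0 0 -1" --pt "0 0.002 0.18 0 0 0 -1" --pt "0 0.002 0.21 0 0 0 -1" --pt "0 0.002 0.235 0 0 0 -1" --pt "0 0.002 0.245 0 0 0 -1" --pt "0 0.002 0.245 0 0 0 -1"

```text
clock: 6.03
tcp_pos: [0.5129, 0.1961, 0.0963]
tcp_rot: [0.0, 0.999, 0.035, -0.0]
contact_force: [-0.9, -0.3, -3.6]
grip_width: 0.0289
gripper_force: 80.1
```

Run:
```python
from h import *
im,i=snap("wrist"); o=get_obs();print(o["tcp_pos"],o["contact_force"],o["ft_torque"])
cv2.imwrite("pics/w5.png",im[:,:,::-1])
m=masks(im)
for k in("blue","silver"):
    for c in blobs(m[k],150): print(k,cv2.boundingRect(c),wrect(i,c,.056))
rel([.5112,.221,.097],-86)
```

```text
[0.51324003 0.19625257 0.09664876] [-0.47940893  1.38002267 -2.19059357] [-0.0295968  -0.02592518 -0.02064217]
blue (111, 118, 71, 157) (array([0.5202, 0.2654], dtype=float32), array([0.1055, 0.0353], dtype=float32), np.float32(4.1))
silver (408, 131, 79, 178) (array([0.5152, 0.079 ], dtype=float32), array([0.125 , 0.0408], dtype=float32), np.float32(1.4))
silver (249, 104, 45, 58) (array([0.5693, 0.1907], dtype=float32), array([0.0338, 0.026 ], dtype=float32), np.float32(4.2))
silver (0, 82, 7, 60) (array([0.5703, 0.3491], dtype=float32), array([0.0347, 0.0035], dtype=float32), np.float32(-10.3))
rel [-0.001  -0.0828 -0.0012] [ 0.0001 -0.      0.    ]
```

View pics/w5.png

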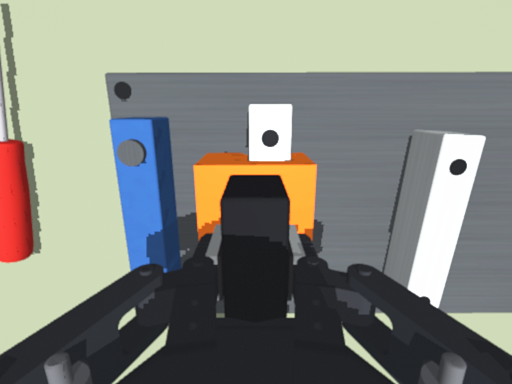

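Seated over bar_1: its end shows in line at (270,133), with no contact force. Now I'll draw it toward the rail slowly.

servo_tool --pt "0 -0.012 0 0 0 0 -1" --pt "0 -0.024 0 0 0 0 -1" --pt "0 -0.036 0 0 0 0 -1" --pt "0 -0.048 0 0 0 0 -1" --pt "0 -0.06 0 0 0 0 -1" --pt "0 -0.07 0 0 0 0 -1" --pt "0 -0.075 0 0 0 0 -1" --pt "0 -0.075 0 0 0 0 -1"

```text
clock: 6.75
tcp_pos: [0.5117, 0.2186, 0.0969]
tcp_rot: [0.0, 0.999, 0.035, 0.0]
contact_force: [1.1, -4.3, 0.0]
grip_width: 0.0293
gripper_force: 80.5
```

servo_tool --pt "0 -0.003 0 0 0 0 -1" --pt "0 -0.006 0 0 0 0 -1" --pt "0 -0.006 0 0 0 0 -1" --pt "0 -0.006 0 0 0 0 -1" --pt "0 -0.006 0 0 0 0 -1" --pt "0 -0.006 0 0 0 0 -1" --pt "0 -0.006 0 0 0 0 -1" --pt "0 -0.006 0 0 0 0 -1"

```text
clock: 7.42
tcp_pos: [0.5117, 0.2194, 0.0968]
tcp_rot: [0.001, 0.999, 0.034, 0.0]
contact_force: [0.4, -5.6, 1.3]
grip_width: 0.0288
gripper_force: 80.6
```

Run:
```python
from h import *
im,i=snap("wrist"); o=get_obs();print(o["tcp_pos"],o["contact_force"],o["ft_torque"])
cv2.imwrite("pics/w6.png",im[:,:,::-1])
m=masks(im)
for k in("blue","silver"):
    for c in blobs(m[k],150): print(k,cv2.boundingRect(c),wrect(i,c,.056))
```

```text
[0.51167486 0.21935686 0.09683861] [-0.03787468 -5.00469443  0.77659952] [-1.60711311 -0.00669547  0.00403829]
blue (149, 119, 55, 156) (array([0.52 , 0.268], dtype=float32), array([0.1052, 0.0317], dtype=float32), np.float32(3.9))
silver (435, 134, 77, 192) (array([0.5072, 0.0725], dtype=float32), array([0.1393, 0.0269], dtype=float32), np.float32(1.2))
silver (251, 106, 44, 56) (array([0.5675, 0.2129], dtype=float32), array([0.0327, 0.0259], dtype=float32), np.float32(3.8))
silver (18, 0, 20, 143) (array([0.5912, 0.3545], dtype=float32), array([0.0766, 0.0058], dtype=float32), np.float32(-5.0))
```

servo_tool --pt "0 -0.003 0 0 0 0 -1" --pt "0 -0.007 0 0 0 0 -1" --pt "0 -0.007 0 0 0 0 -1" --pt "0 -0.007 0 0 0 0 -1" --pt "0 -0.007 0 0 0 0 -1" --pt "0 -0.007 0 0 0 0 -1" --pt "0 -0.007 0 0 0 0 -1" --pt "0 -0.007 0 0 0 0 -1"

```text
clock: 8.13
tcp_pos: [0.5115, 0.2215, 0.0968]
tcp_rot: [0.001, 0.999, 0.034, 0.0]
contact_force: [0.8, -5.0, 1.4]
grip_width: 0.0287
gripper_force: 80.6
```

servo_tool --pt "0 -0.003 0 0 0 0 -1" --pt "0 -0.003 0 0 0 0 -1" --pt "0 -0.003 0 0 0 0 -1" --pt "0 -0.003 0 0 0 0 -1" --pt "0 -0.003 0 0 0 0 -1" --pt "0 -0.003 0 0 0 0 -1" --pt "0 -0.003 0 0 0 0 -1" --pt "0 -0.003 0 0 0 0 -1"

```text
clock: 8.8
tcp_pos: [0.5115, 0.2223, 0.0968]
tcp_rot: [0.001, 0.999, 0.034, 0.0]
contact_force: [0.2, -6.2, 0.7]
grip_width: 0.0291
gripper_force: 80.6
```

Run:
```python
from h import *
im,i=snap("wrist"); o=get_obs();print(o["tcp_pos"],o["contact_force"],o["ft_torque"])
cv2.imwrite("pics/w7.png",im[:,:,::-1])
m=masks(im)
for k in("blue","silver"):
    for c in blobs(m[k],150): print(k,cv2.boundingRect(c),wrect(i,c,.056))
```

```text
[0.51147896 0.22234612 0.09683919] [ 1.17879862 -6.01381123  0.15453577] [-1.63655372 -0.09027338 -0.03762451]
blue (154, 119, 54, 155) (array([0.5204, 0.2683], dtype=float32), array([0.1044, 0.0312], dtype=float32), np.float32(3.9))
silver (439, 133, 73, 194) (array([0.5068, 0.0729], dtype=float32), array([0.1415, 0.0308], dtype=float32), np.float32(3.9))
silver (251, 105, 44, 57) (array([0.5676, 0.2158], dtype=float32), array([0.0333, 0.0259], dtype=float32), np.float32(3.7))
silver (23, 0, 19, 143) (array([0.591 , 0.3548], dtype=float32), array([0.0766, 0.0058], dtype=float32), np.float32(-4.5))
```

servo_tool --pt "0 -0.003 0 0 0 0 -1" --pt "0 -0.003 0 0 0 0 -1" --pt "0 -0.003 0 0 0 0 -1" --pt "0 -0.003 0 0 0 0 -1" --pt "0 -0.005 0 0 0 0 -1" --pt "0 -0.005 0 0 0 0 -1" --pt "0 -0.005 0 0 0 0 -1" --pt "0 -0.005 0 0 0 0 -1"

```text
clock: 9.52
tcp_pos: [0.5114, 0.2233, 0.0968]
tcp_rot: [0.001, 0.999, 0.034, -0.0]
contact_force: [0.4, -7.2, 1.2]
grip_width: 0.0288
gripper_force: 80.7
```

servo_tool --pt "0 -0.003 0 0 0 0 -1" --pt "0 -0.003 0 0 0 0 -1" --pt "0 -0.003 0 0 0 0 -1" --pt "0 -0.003 0 0 0 0 -1" --pt "0 -0.003 0 0 0 0 -1" --pt "0 -0.003 0 0 0 0 -1" --pt "0 -0.003 0 0 0 0 -1" --pt "0 -0.003 0 0 0 0 -1"

```text
clock: 10.18
tcp_pos: [0.5114, 0.2234, 0.0968]
tcp_rot: [0.002, 0.999, 0.034, -0.0]
contact_force: [0.4, -7.6, 1.8]
grip_width: 0.0292
gripper_force: 80.7
```

Run:
```python
from h import *
im,i=snap("wrist"); o=get_obs();print(o["tcp_pos"],o["contact_force"],o["ft_torque"])
m=masks(im)
for k in("blue","silver"):
    for c in blobs(m[k],150): print(k,cv2.boundingRect(c),wrect(i,c,.056))
```

```text
[0.5113932  0.22344694 0.09680144] [ 0.97361487 -8.13589877  1.28010224] [-2.02339860e+00 -1.60862776e-01 -1.14131766e-03]
blue (155, 119, 54, 154) (array([0.5208, 0.2685], dtype=float32), array([0.1036, 0.031 ], dtype=float32), np.float32(3.8))
silver (440, 132, 72, 194) (array([0.5073, 0.0735], dtype=float32), array([0.1422, 0.0333], dtype=float32), np.float32(5.6))
silver (251, 105, 44, 57) (array([0.5675, 0.2168], dtype=float32), array([0.0333, 0.0259], dtype=float32), np.float32(3.7))
silver (24, 0, 19, 143) (array([0.5911, 0.3552], dtype=float32), array([0.0765, 0.0056], dtype=float32), np.float32(-4.7))
```

Contact with the rail: the arm stopped at y 0.2234 and the gap measures about 32 mm. I'll back off into the slot clearance and lift straight up.

servo_tool --pt "0 0.004 0 0 0 0 -1" --pt "0 0.008 0 0 0 0 -1" --pt "0 0.008 0 0 0 0 -1" --pt "0 0.008 -0.03 0 0 0 -1" --pt "0 0.008 -0.07 0 0 0 -1" --pt "0 0.008 -0.12 0 0 0 -1" --pt "0 0.008 -0.18 0 0 0 -1" --pt "0 0.008 -0.27 0 0 0 -1"

```text
clock: 10.9
tcp_pos: [0.5099, 0.2256, 0.1776]
tcp_rot: [-0.001, 0.999, 0.036, -0.001]
contact_force: [0.2, 0.2, -3.1]
grip_width: 0.0291
gripper_force: 80.0
```

Run:
```python
from h import *
o=get_obs();print(o["tcp_pos"],o["contact_force"]);rel([.45,.09,.22],-88)
```

```text
[0.50993281 0.22562906 0.17758831] [ 0.17599193  0.19578074 -3.14844065]
rel [-0.2323  0.4362 -0.1417] [-0.0012  0.0015  0.0239]
```

servo_tool --pt "-0.03 0.05 -0.05 0 0 0 -1" --pt "-0.08 0.11 -0.12 0 0 0 -1" --pt "-0.13 0.18 -0.2 0 0 0 -1" --pt "-0.19 0.25 -0.27 0 0 0 -1" --pt "-0.25 0.3 -0.3 0 0 0 -1" --pt "-0.3 0.3 -0.3 0 0 0 -1" --pt "-0.3 0.3 -0.3 0 0 0 -1" --pt "-0.3 0.3 -0.3 0 0 0 -1"

```text
clock: 11.57
tcp_pos: [0.4278, 0.1293, 0.2685]
tcp_rot: [-0.001, 0.999, 0.036, 0.001]
contact_force: [0.7, 0.8, -2.8]
grip_width: 0.0289
gripper_force: 80.2
```

Run:
```python
from h import *
im,i=snap("wrist"); o=get_obs();print(o["tcp_pos"],o["qd"].max())
cv2.imwrite("pics/w8.png",im[:,:,::-1])
r=row(im,i)
b=r[-1]
for z in(.17,):rel([b[0][0]-.009*np.sin(np.radians(b[2])),b[0][1]+.009,z],b[2]-90)
```

```text
[0.42864567 0.12945403 0.26828286] 0.022237244618684506
[0.5018 0.2635] [0.1385 0.0363] 4.1
[0.5137 0.2118] [0.1398 0.0277] 4.1
[0.5078 0.0705] [0.1368 0.0275] 1.0
rel [0.2497 0.1859 0.3279] [-0.0015 -0.0017  0.035 ]
```

servo_tool --pt "0.07 0.05 0.08 0 0 0.01 -1" --pt "0.14 0.1 0.16 0 0 0.02 -1" --pt "0.21 0.15 0.24 0 0 0.03 -1" --pt "0.246 0.187 0.328 0 0 0.035 -1" --pt "0.246 0.187 0.328 0 0 0.035 -1" --pt "0.246 0.187 0.328 0 0 0.035 -1" --pt "0.246 0.187 0.328 0 0 0.035 -1" --pt "0.246 0.187 0.328 0 0 0.035 -1"

```text
clock: 12.28
tcp_pos: [0.5057, 0.0783, 0.1701]
tcp_rot: [-0.001, 1.0, 0.009, 0.001]
contact_force: [0.7, 0.5, -3.1]
grip_width: 0.0289
gripper_force: 80.1
```

Run:
```python
from h import *
im,i=snap("wrist"); o=get_obs();print(o["tcp_pos"],o["qd"].max())
cv2.imwrite("pics/w9.png",im[:,:,::-1])
m=masks(im)
for k in("blue","silver"):
    for c in blobs(m[k],150): print(k,cv2.boundingRect(c),wrect(i,c,.056))
rel([.506,.079,.0965],-89)
```

```text
[0.50567356 0.0781321  0.17027868] 0.00512517774378944
blue (12, 110, 85, 148) (array([0.5029, 0.2575], dtype=float32), array([0.1395, 0.0473], dtype=float32), np.float32(4.0))
silver (47, 367, 15, 17) (array([0.2834, 0.3024], dtype=float32), array([0.0233, 0.0135], dtype=float32), np.float32(1.9))
silver (346, 334, 44, 43) (array([ 0.3149, -0.0463], dtype=float32), array([0.0789, 0.0089], dtype=float32), np.float32(43.2))
silver (125, 334, 43, 42) (array([0.3116, 0.1942], dtype=float32), array([0.0764, 0.0097], dtype=float32), np.float32(-41.3))
silver (160, 260, 24, 13) (array([0.425 , 0.1594], dtype=float32), array([0.023 , 0.0127], dtype=float32), np.float32(-82.0))
silver (291, 226, 13, 27) (array([0.4555, 0.0389], dtype=float32), array([0.0296, 0.0089], dtype=float32), np.float32(16.7))
silver (249, 108, 32, 54) (array([0.5541, 0.0713], dtype=float32), array([0.0451, 0.0265], dtype=float32), np.float32(0.9))
silver (76, 95, 61, 154) (array([0.5144, 0.2073], dtype=float32), array([0.141, 0.04 ], dtype=float32), np.float32(2.2))
silver (0, 0, 512, 356) (array([0.4867, 0.0772], dtype=float32), array([0.561 , 0.3392], dtype=float32), np.float32(-89.3))
rel [ 0.0007 -0.0026  0.2459] [-0.0008 -0.0013 -0.0003]
```

servo_tool --pt "0 -0.004 0.06 0 0 0 -1" --pt "0 -0.004 0.11 0 0 0 -1" --pt "0 -0.004 0.15 0 0 0 -1" --pt "0 -0.004 0.18 0 0 0 -1" --pt "0 -0.004 0.21 0 0 0 -1" --pt "0 -0.004 0.235 0 0 0 -1" --pt "0 -0.004 0.245 0 0 0 -1" --pt "0 -0.004 0.245 0 0 0 -1"

```text
clock: 13.0
tcp_pos: [0.5054, 0.0787, 0.0954]
tcp_rot: [-0.0, 1.0, 0.008, 0.0]
contact_force: [0.2, 3.1, -2.8]
grip_width: 0.0289
gripper_force: 81.6
```

Run:
```python
from h import *
im,i=snap("wrist"); o=get_obs();print(o["tcp_pos"],o["contact_force"],o["ft_torque"])
cv2.imwrite("pics/w10.png",im[:,:,::-1])
m=masks(im)
for k in("blue","silver"):
    for c in blobs(m[k],400): print(k,cv2.boundingRect(c),wrect(i,c,.056))
rel([.504,.155,.0968],-86)
```

```text
[0.50544606 0.07854208 0.09567896] [-0.33471217  2.78203782 -3.89370751] [ 0.76383303 -0.03072042  0.04882148]
blue (0, 119, 49, 190) (array([0.4973, 0.2305], dtype=float32), array([0.1369, 0.0326], dtype=float32), np.float32(-13.4))
silver (248, 108, 43, 54) (array([0.5604, 0.0713], dtype=float32), array([0.0313, 0.0255], dtype=float32), np.float32(0.8))
silver (0, 89, 93, 208) (array([0.5147, 0.2115], dtype=float32), array([0.1389, 0.0265], dtype=float32), np.float32(4.2))
rel [-0.0008 -0.2549 -0.0036] [-0.0004 -0.0002 -0.0344]
```

View pics/w10.png

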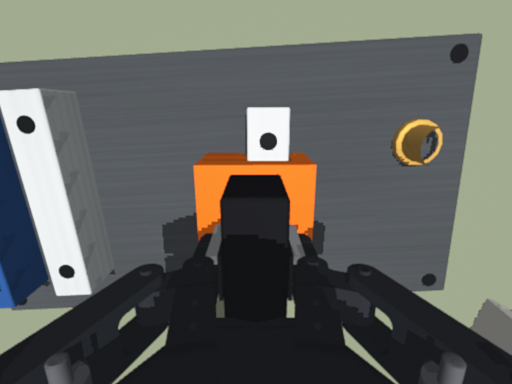

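Seated over bar_2: its end is in line at (268,135), and bar_1 and the bush are clear. I'll draw it across while turning it to the plate's yaw.

servo_tool --pt "0 -0.015 0 0 0 -0.002 -1" --pt "0 -0.03 0 0 0 -0.007 -1" --pt "0 -0.045 0 0 0 -0.012 -1" --pt "0 -0.06 0 0 0 -0.017 -1" --pt "0 -0.075 0 0 0 -0.022 -1" --pt "0 -0.09 0 0 0 -0.027 -1" --pt "0 -0.105 0 0 0 -0.032 -1" --pt "0 -0.12 0 0 0 -0.0344 -1"

```text
clock: 13.72
tcp_pos: [0.5047, 0.113, 0.0959]
tcp_rot: [0.001, 0.999, 0.034, -0.0]
contact_force: [-0.1, -5.0, 0.0]
grip_width: 0.0288
gripper_force: 82.1
```

servo_tool --pt "0 -0.015 0 0 0 0 -1" --pt "0 -0.03 0 0 0 0 -1" --pt "0 -0.045 0 0 0 0 -1" --pt "0 -0.06 0 0 0 0 -1" --pt "0 -0.075 0 0 0 0 -1" --pt "0 -0.09 0 0 0 0 -1" --pt "0 -0.105 0 0 0 0 -1" --pt "0 -0.12 0 0 0 0 -1"

```text
clock: 14.38
tcp_pos: [0.5022, 0.1489, 0.0959]
tcp_rot: [0.001, 0.999, 0.034, -0.0]
contact_force: [0.3, -5.4, 0.0]
grip_width: 0.0291
gripper_force: 82.1
```

```bash
cat > gap.py <<'E'
from h import *
im,i=snap("wrist"); o=get_obs();print(o["tcp_pos"],o["contact_force"],o["ft_torque"])
cv2.imwrite("pics/gap.png",im[:,:,::-1])
m=masks(im)
for k in("blue","silver"):
    for c in blobs(m[k],400): print(k,cv2.boundingRect(c),wrect(i,c,.056))
rel([.504,.163,.0968],-86)
E
python3 gap.py
```

```text
[0.50216559 0.15036363 0.09593   ] [ 0.03606039 -4.7934585  -1.01493882] [-1.33037205e+00 -5.55618358e-02 -6.25683839e-04]
blue (27, 95, 100, 205) (array([0.5033, 0.26  ], dtype=float32), array([0.1385, 0.0429], dtype=float32), np.float32(4.0))
silver (251, 107, 44, 55) (array([0.5579, 0.1423], dtype=float32), array([0.032 , 0.0259], dtype=float32), np.float32(3.8))
silver (123, 80, 61, 192) (array([0.5219, 0.2125], dtype=float32), array([0.124 , 0.0266], dtype=float32), np.float32(4.1))
rel [ 0.009  -0.0416 -0.0029] [0.0003 0.     0.0001]
```

servo_tool --pt "0 -0.01 0 0 0 0 -1" --pt "0 -0.02 0 0 0 0 -1" --pt "0 -0.03 0 0 0 0 -1" --pt "0 -0.035 0 0 0 0 -1" --pt "0 -0.037 0 0 0 0 -1" --pt "0 -0.037 0 0 0 0 -1" --pt "0 -0.037 0 0 0 0 -1" --pt "0 -0.037 0 0 0 0 -1"

```text
clock: 15.1
tcp_pos: [0.5015, 0.1599, 0.0959]
tcp_rot: [0.001, 0.999, 0.034, -0.0]
contact_force: [-0.2, -4.6, 0.9]
grip_width: 0.0295
gripper_force: 82.2
```

```bash
python3 gap.py
```

```text
[0.50147398 0.1599098  0.095907  ] [ 0.00757726 -4.91671024  0.82241261] [-1.35511536 -0.06179462  0.04064554]
blue (46, 95, 93, 205) (array([0.5032, 0.2611], dtype=float32), array([0.1385, 0.041 ], dtype=float32), np.float32(4.0))
silver (433, 302, 79, 52) (array([ 0.4392, -0.0152], dtype=float32), array([0.0822, 0.0321], dtype=float32), np.float32(60.2))
silver (251, 107, 44, 55) (array([0.5571, 0.1533], dtype=float32), array([0.032 , 0.0259], dtype=float32), np.float32(3.8))
silver (143, 79, 56, 194) (array([0.5216, 0.2133], dtype=float32), array([0.1259, 0.03  ], dtype=float32), np.float32(1.6))
silver (0, 0, 512, 354) (array([0.566 , 0.2323], dtype=float32), array([0.405 , 0.1673], dtype=float32), np.float32(-53.9))
rel [ 0.0091 -0.0097 -0.003 ] [ 0.0009  0.0002 -0.0007]
```

servo_tool --pt "0 -0.003 0 0 0 0 -1" --pt "0 -0.006 0 0 0 0 -1" --pt "0 -0.009 0 0 0 0 -1" --pt "0 -0.01 0 0 0 0 -1" --pt "0 -0.01 0 0 0 0 -1" --pt "0 -0.01 0 0 0 0 -1" --pt "0 -0.01 0 0 0 0 -1" --pt "0 -0.01 0 0 0 0 -1"

```text
clock: 15.82
tcp_pos: [0.5013, 0.1626, 0.0959]
tcp_rot: [0.001, 0.999, 0.034, -0.0]
contact_force: [-0.0, -5.3, 1.1]
grip_width: 0.0287
gripper_force: 82.2
```

```bash
python3 gap.py
```

```text
[0.50131104 0.16255823 0.09591326] [ 0.21767901 -4.65562495  0.07947722] [-1.59439081 -0.12692631 -0.05103643]
blue (51, 95, 91, 191) (array([0.5089, 0.2617], dtype=float32), array([0.127 , 0.0406], dtype=float32), np.float32(4.0))
silver (433, 300, 79, 54) (array([ 0.4394, -0.0128], dtype=float32), array([0.0822, 0.0334], dtype=float32), np.float32(60.2))
silver (251, 107, 44, 55) (array([0.5569, 0.156 ], dtype=float32), array([0.032 , 0.0259], dtype=float32), np.float32(3.8))
silver (147, 79, 53, 194) (array([0.5218, 0.2118], dtype=float32), array([0.1252, 0.0288], dtype=float32), np.float32(3.8))
silver (0, 0, 512, 354) (array([0.5658, 0.2348], dtype=float32), array([0.4049, 0.1672], dtype=float32), np.float32(-54.0))
rel [ 0.009  -0.0009 -0.003 ] [ 0.0011  0.0002 -0.001 ]
```

Gap is about 33 mm at 5 N of drag, with bar_1 unmoved. I'll relax into the clearance and lift.

servo_tool --pt "0 0.004 0 0 0 0 -1" --pt "0 0.008 0 0 0 0 -1" --pt "0 0.008 0 0 0 0 -1" --pt "0 0.008 -0.03 0 0 0 -1" --pt "0 0.008 -0.07 0 0 0 -1" --pt "0 0.008 -0.12 0 0 0 -1" --pt "0 0.008 -0.18 0 0 0 -1" --pt "0 0.008 -0.27 0 0 0 -1"

```text
clock: 16.53
tcp_pos: [0.5003, 0.1625, 0.1768]
tcp_rot: [-0.0, 0.999, 0.035, -0.001]
contact_force: [0.8, 0.2, -2.0]
grip_width: 0.0288
gripper_force: 81.6
```

servo_tool --pt "-0.05 0.02 -0.08 0 0 0 -1" --pt "-0.11 0.03 -0.16 0 0 0 -1" --pt "-0.17 0.04 -0.23 0 0 0 -1" --pt "-0.23 0.05 -0.3 0 0 0 -1" --pt "-0.28 0.05 -0.3 0 0 0 -1" --pt "-0.28 0.05 -0.3 0 0 0 -1" --pt "-0.28 0.05 -0.3 0 0 0 -1" --pt "-0.28 0.05 -0.3 0 0 0 -1"

```text
clock: 17.2
tcp_pos: [0.4195, 0.1415, 0.2669]
tcp_rot: [-0.0, 0.999, 0.035, 0.001]
contact_force: [0.0, 0.2, -3.7]
grip_width: 0.0287
gripper_force: 81.9
```

Run:
```python
from h import *
im,i=snap("wrist"); o=get_obs();print(o["tcp_pos"],o["qd"].max())
cv2.imwrite("pics/w11.png",im[:,:,::-1])
r=row(im,i)
im,i=snap("top");print("top");r=row(im,i)
```

```text
[0.41959821 0.14131642 0.26659967] 0.010158582124075182
[0.5014 0.2642] [0.1394 0.0354] 4.0
[0.5136 0.2118] [0.1395 0.0277] 4.1
[0.502  0.1516] [0.1401 0.0269] 4.4
top
```

View pics/w11.png

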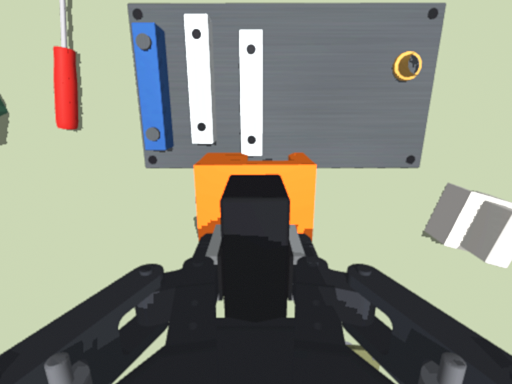

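Row looks even: rail (152,88), bar_1 (200,80), bar_2 (251,92). Spacings are about 57 and 59.5 mm centre to centre, all yaws 4.0–4.4°, and the bush is untouched. Now I'll carry the gauge to the mat.

```bash
python3 -c "
from h import *
rel([.50,-.12,.26],-90);rel([.523,-.315,.13],-90)"
```

```text
rel [0.2074 0.8869 0.0212] [-0.0001 -0.0002  0.044 ]
rel [0.2388 1.5407 0.4544] [-0.0001 -0.0002  0.044 ]
```

servo_tool --pt "0.02 0.08 0 0 0 0.01 -1" --pt "0.05 0.2 0 0 0 0.02 -1" --pt "0.08 0.32 0 0 0 0.044 -1" --pt "0.11 0.44 0 0 0 0.044 -1" --pt "0.14 0.56 0 0 0 0.044 -1" --pt "0.17 0.68 0 0 0 0.044 -1" --pt "0.19 0.8 0 0 0 0.044 -1" --pt "0.2 0.91 0 0 0 0.044 -1"

```text
clock: 17.97
tcp_pos: [0.4987, -0.1302, 0.2661]
tcp_rot: [0.0, 1.0, -0.001, 0.0]
contact_force: [1.0, 0.6, -2.7]
grip_width: 0.0293
gripper_force: 81.7
```

```bash
python3 -c "
from h import *
print(get_obs()['tcp_pos']);rel([.523,-.315,.13],-90)"
```

```text
[ 0.49874092 -0.13023907  0.26607297]
rel [0.0814 0.6156 0.4539] [ 0.0003 -0.0003 -0.0008]
```

servo_tool --pt "0.02 0.12 0 0 0 0 -1" --pt "0.04 0.24 0.03 0 0 0 -1" --pt "0.06 0.36 0.1 0 0 0 -1" --pt "0.08 0.47 0.18 0 0 0 -1" --pt "0.08 0.56 0.27 0 0 0 -1" --pt "0.08 0.59 0.37 0 0 0 -1" --pt "0.08 0.59 0.454 0 0 0 -1" --pt "0.08 0.59 0.454 0 0 0 -1"

```text
clock: 18.63
tcp_pos: [0.5176, -0.3041, 0.1244]
tcp_rot: [-0.002, 1.0, -0.001, -0.005]
contact_force: [-1.0, 1.8, -2.6]
grip_width: 0.0291
gripper_force: 81.6
```

Run:
```python
from h import *
im,i=snap("wrist");print(get_obs()['tcp_pos']);rel([.523,-.315,.078],-90)
for c in blobs(masks(im)["blue"],2000): print(wrect(i,c,.003))
```

```text
[ 0.51932937 -0.3037203   0.12717507]
rel [0.0133 0.0382 0.1637] [-0.0024  0.0041 -0.0005]
(array([ 0.5234, -0.3242], dtype=float32), array([0.1988, 0.1781], dtype=float32), np.float32(0.5))
```

servo_tool --pt "0.006 0.02 0.05 0 0 0 -1" --pt "0.013 0.038 0.09 0 0 0 -1" --pt "0.013 0.038 0.12 0 0 0 -1" --pt "0.013 0.038 0.14 0 0 0 -1" --pt "0.013 0.038 0.15 0 0 0 -1" --pt "0.013 0.038 0.16 0 0 0 -1" --pt "0.013 0.038 0.165 0 0 0 -1" --pt "0.013 0.038 0.165 0 0 0 -1"

```text
clock: 19.35
tcp_pos: [0.5253, -0.3157, 0.0812]
tcp_rot: [-0.0, 1.0, 0.0, 0.0]
contact_force: [0.5, -0.1, -2.6]
grip_width: 0.0291
gripper_force: 81.8
```

servo_tool --pt "0 0 0.004 0 0 0 -1" --pt "0 0 0.008 0 0 0 -1" --pt "0 0 0.012 0 0 0 -1" --pt "0 0 0.015 0 0 0 -1" --pt "0 0 0.015 0 0 0 -1" --pt "0 0 0.015 0 0 0 -1" --pt "0 0 0.015 0 0 0 -1" --pt "0 0 0.015 0 0 0 -1"

```text
clock: 20.02
tcp_pos: [0.5252, -0.316, 0.0766]
tcp_rot: [0.0, 1.0, -0.0, 0.0]
contact_force: [-0.0, 0.0, -3.6]
grip_width: 0.0288
gripper_force: 81.8
```

servo_tool --pt "0 0 0.002 0 0 0 -1" --pt "0 0 0.004 0 0 0 -1" --pt "0 0 0.006 0 0 0 -1" --pt "0 0 0.008 0 0 0 -1" --pt "0 0 0.008 0 0 0 -1" --pt "0 0 0.008 0 0 0 -1" --pt "0 0 0.008 0 0 0 -1" --pt "0 0 0.008 0 0 0 -1"

```text
clock: 20.68
tcp_pos: [0.5252, -0.3161, 0.0759]
tcp_rot: [0.0, 1.0, -0.0, 0.0]
contact_force: [-3.1, 1.7, 11.1]
grip_width: 0.0289
gripper_force: 83.9
```

Touching down with 11 N. Opening, then lifting straight up.

servo_tool --pt "0 0 -0.004 0 0 0 -0.5" --pt "0 0 -0.004 0 0 0 0.2" --pt "0 0 -0.004 0 0 0 1" --pt "0 0 -0.004 0 0 0 1" --pt "0 0 -0.004 0 0 0 1" --pt "0 0 -0.004 0 0 0 1" --pt "0 0 -0.004 0 0 0 1" --pt "0 0 -0.004 0 0 0 1"

```text
clock: 21.35
tcp_pos: [0.5252, -0.316, 0.0752]
tcp_rot: [-0.0, 1.0, -0.0, -0.0]
contact_force: [-0.1, 0.1, 0.1]
grip_width: 0.0857
gripper_force: 0.0
```

servo_tool --pt "0 0 0 0 0 0 1" --pt "0 0 -0.05 0 0 0 1" --pt "0 0 -0.12 0 0 0 1" --pt "0 0 -0.22 0 0 0 1" --pt "0 0 -0.34 0 0 0 1" --pt "0 0 -0.46 0 0 0 1" --pt "0 0 -0.58 0 0 0 1" --pt "0 0 -0.65 0 0 0 1"

```text
clock: 22.02
tcp_pos: [0.5264, -0.3167, 0.2746]
tcp_rot: [0.001, 1.0, -0.0, 0.003]
contact_force: [0.7, -0.4, 0.4]
grip_width: 0.0855
gripper_force: 0.0
```

servo_tool --pt "-0.08 0 0 0 0 0 1" --pt "-0.16 0 0 0 0 0 1" --pt "-0.24 0 0 0 0 0 1" --pt "-0.24 0 0 0 0 0 1" --pt "-0.24 0 0 0 0 0 1" --pt "-0.24 0 0 0 0 0 1" --pt "-0.24 0 0 0 0 0 1" --pt "-0.24 0 0 0 0 0 1"

```text
clock: 22.68
tcp_pos: [0.4544, -0.3156, 0.2702]
tcp_rot: [-0.0, 1.0, 0.0, 0.0]
contact_force: [-0.1, -0.4, -0.3]
grip_width: 0.0855
gripper_force: 0.0
```

Run:
```python
from h import *
im,i=snap("wrist");print(get_obs()['tcp_pos'])
hull,g=gauge(im,i);print(wrect(i,hull,.051))
for c in blobs(masks(im)["blue"],2000): print(wrect(i,c,.003))
t,j=snap("top");cv2.imwrite("pics/top1.png",t[:,:,::-1]);r=row(t,j)
s,k=snap("scene");row(s,k)
```

```text
[ 0.45419517 -0.31567739  0.27014199]Traceback (most recent call last):
  File "<stdin>", line 3, in <module>
  File "h.py", line 53, in gauge
    g=max(blobs((h[:,:,2]<70)&(f>0)),key=cv2.contourArea)
ValueError: max() iterable argument is empty
```

Run:
```python
from h import *
im,i=snap("wrist")
cs=blobs(masks(im)["orange"],100)
for c in cs: print(wrect(i,c,.051),cv2.boundingRect(c))
for c in blobs(masks(im)["blue"],2000): print(wrect(i,c,.003))
t,j=snap("top");row(t,j)
s,k=snap("scene");print("scene");row(s,k)
cv2.imwrite("pics/fin.png",np.r_[im,t][:,:,::-1][::1] if 0 else cv2.resize(np.c_[im,t],(800,300))[:,:,::-1])
```

```text
(array([ 0.5226, -0.2915], dtype=float32), array([0.0788, 0.0181], dtype=float32), np.float32(0.2)) (227, 75, 17, 69)
(array([ 0.5238, -0.3426], dtype=float32), array([0.0789, 0.018 ], dtype=float32), np.float32(0.8)) (270, 74, 16, 69)
(array([ 0.5227, -0.3248], dtype=float32), array([0.1986, 0.1784], dtype=float32), np.float32(0.5))
[0.4973 0.2685] [0.141 0.028] 4.2
[0.5108 0.2123] [0.1432 0.03  ] 4.0
[0.4999 0.1516] [0.1432 0.0299] 4.2
scene
[0.506 0.275] [0.1355 0.0243] 3.7Traceback (most recent call last):
  File "<stdin>", line 8, in <module>
cv2.error: OpenCV(4.12.0) /io/opencv/modules/imgcodecs/src/loadsave.cpp:1058: error: (-215:Assertion failed) image.channels() == 1 || image.channels() == 3 || image.channels() == 4 in function 'imwrite_'
```

The gauge stands at origin ≈ (0.523, −0.326), a few millimetres from the mat centre. Two cameras agree on spacings of 57.0 and 59.7 mm (limits 54–62). Yaws are within 0.4° and nothing is in contact, so I'm handing in.

```bash
python3 -c "
from workcell import *
print(sign_off())"
```

```text
the job is handed in; nothing more can be done
None
```

I drew both bars into line with the rail using the gauge, stood it back near the middle of the mat, and handed the job in; the hand-in gave no verdict. My last camera check showed gaps of about 31 mm (rail to bar_1) and 34 mm (bar_1 to bar_2), against 28–36 mm allowed.

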